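Seat the counting rotor on the tablet counter's drive and lock it

ROBOT

A 6-joint arm with a two-finger parallel gripper is mounted at the origin on the work surface. World frame = base frame: x ahead of the robot, y to its left, z up, the work surface at z = 0. Lengths are in m, angles in rad, forces in N, time in s.
With the tool pointing down it reaches from about 0.35 to 0.975 m from the base axis. Payload 4.9 kg.
Tool frame: the origin (TCP) lies at the very end of the fingers, on their centre line; the grasp point (between the pads) lies 19 mm behind it; z points along the fingers, y is the line along which they close (so a half turn about z gives the same grasp; the last joint's range is limited). The gripper opens to 85 mm and grips with 20 to 120 N. Pads are 22 mm wide; open, the fingers measure 114 mm over their backs; the gripper's body (76 mm by 85 mm) begins 54 mm behind the grasp point. The pads swing forward as they close: fully open they stand 13 mm farther back than shut.
Start: joints at [-1.42, 0.053, 1.613, -0, 1.476, -0.119], TCP at [0.167, -0.602, 0.202] pointing down, gripper open.
Joint ranges: [-3.01, 3.01], [-1.01, 2.22], [0.06, 2.58], [-1.02, 4.17], [0.09, 2.62], [-3.14, 3.14]. Speed limits (rad/s): [2.57, 2.57, 3.14, 3.14, 3.14, 3.14].

INTERFACE

Orientations are given as a rotation vector (axis times angle).
In Python, from station import ctrl, imaging gives the robot as it stands.
- The arm moves only by the tool play_rows, never from a script. Its argument "series" is a list of rows, each a list of 3 entries, a list of its own where there are three numbers: the opening, from 0 (shut) to 1 (fully open), then the shift along the tool's x, y, z each as a share of 0.05 m, from -1 to 1, then the turn, a rotation vector about the tool's x, y, z each as a share of 8 degrees, from -1 to 1. In form: [[grip, [dx, dy, dz], [ax, ay, az]], ...]. A call has 1 to 8 rows; each row shifts and turns the commanded pose from where the row before left it, along the tool's axes as they then stand; what a row does not reach is not made up. A row lasts 1/8 s, in which the tool goes at most 62.5 mm and 10.7 degrees, less where a joint would pass 70% of its speed; a pose out of reach is approached as far as the arm can. A call with a number of a shift or a turn outside -1 to 1 is refused whole. A call with a gripper value outside its range is refused whole. The fingers move at their own pace and stop on an object; "force" is the grip in N (left out, the last holds). Time passes only in rows, so rows that do not move let the fingers close. It gives the time, the measured TCP pose, the force, the opening and the grip force at its end, in the units of the state.
- ctrl.get_obs(): the state, without advancing time (a new reading comes with each control period).
- imaging.get_image(name): name is "side" or "top"; returns a dict with "color" (480x640x3 uint8, blue, green, red), "fx", "fy", "cx", "cy" (pixels), "D" ([k1, k2, p1, p2, k3] as OpenCV has them; the pictures are not rectified), "extrinsics" (4x4, takes a point from world to camera coordinates). Camera axes: x right, y down, z forward; pixel columns grow to the right and rows downward; lengths in m; the calibration is good to about 2 mm. A picture is of the moment at which its call begins. There is no depth.
- ctrl.finish_job(): hands the job in; it is judged then, once.
The state is a dict: "t": time; "q": joint angles; "dq": joint speeds; "effort": joint torques, N m; "tool_pos": TCP position; "tool_rot": TCP orientation; "contact_force": force on the tool from outside, world axes, zero at the start; "wrist_torque": the same for the moment, N m; "opening": finger opening in m; "grip_force": force on a finger pad.
Only numpy, scipy, OpenCV 4.12 (cv2) and the standard library are available. Lean on these libraries where they do the work, as an engineer would, in place of code of your own. Each camera call takes 0.05 s, during which the arm holds its last target. There are 200 camera calls.

TASK

Fit the blue counting rotor into the round pocket of the white tablet counter: its underside must find the cross-shaped drive by feel, so shuffle and turn it to and fro under light pressure until it drops fully home, flush with the top, never forcing the sprung drive down to its stop. Then slide the orange catch all the way over its rim to lock it, and let go. Be gentle with the counter, and leave the other rotors and the rest of the counter top where they are.

Things in the scene. Friction and masses are not known exactly. Their poses are not given: they have to be found in the camera images.
- rotor_blue: blue plastic counting rotor, about 90 g, standing upright on the dark rubber mat (4 mm thick). Origin: centre of its underside; z up. A disc 64 mm across and 22 mm high, with a grip bar on top, 40 mm long (along its own x), 20 mm wide (along its own y), from 22 to 58 mm above the origin. The underside has two slots crossing at the centre, along its x and y, each 8.5 mm wide and 10 mm deep, open at the rim.
- counter: white tablet counter, 200 x 240 x 75 mm (own x, y, z), fixed; its place and yaw differ each time. Origin: centre of its underside. The top face is 75 mm above the origin and flat but for the catch.
- pocket (a point): centre of the mouth of the round pocket, level with the counter's top face (axes as the counter's; 30 mm to the counter's -y from its middle). The pocket is 69 mm across (2.5 mm looser all round than the rotor) and 22 mm deep, so the seated rotor's disc is flush with the top and its grip bar stands 36 mm above it.
- pocket_floor (a point): centre of the pocket's floor (axes as the counter's). Here stands the steel cross drive: arms 6 mm wide, 48 mm across, 8 mm high, at an unknown yaw (same each quarter turn), turning only above 0.15 N m. A rotor not lined up (to about 3 degrees and 1 mm) stands on it, 8 mm proud, less as the drive is pressed down; lined up, it drops home onto the floor, and the drive then carries no load.
- drive_lift (a joint): how far the cross drive is pressed down on its spring, m: 0 when free or engaged, 0.004 at its stop. It starts to sink at about 0.5 N and takes 3 N more for each mm (12 N at the stop, which would strain it).
- catch (a joint): travel of the orange catch, m: 0 is fully open (tongue tip 48 mm from the pocket axis), 0.024 is fully closed (tongue 8 mm over the rotor's rim, 2.5 mm above the counter's top face, too low for a rotor that stands proud). It slides towards the pocket, along the counter's -y; stays where it is left, friction 1.5 N. It starts open to within 4 mm.
- catch_tab (a point): top centre of the catch's upright tab (moves with the catch), 90 mm from the pocket axis on the counter's +y side when open, 40 mm above the top face. The tab is 14 mm (counter's x) by 16 mm (counter's y), 34 mm tall, and clear on all sides.
- rotor_green: identical to the blue rotor but green; a bystander on the mat
- rotor_yellow: identical to the blue rotor but yellow; a bystander on the mat
- bottle: white tablet bottle, 48 mm across, 85 mm high, a bystander; origin: centre of its underside
- amber: amber bottle, 44 mm across, 75 mm high, a bystander; origin: centre of its underside
- tray: clear tray of tablets, 130 x 170 x 22 mm, a bystander; origin: centre of its underside
- spatula: small spatula, 170 mm long, a bystander
- mouse: white computer mouse, 62 mm across, 33 mm high, a bystander; origin: centre of its underside
Mind the look-alikes: they are no part of the job. There is more than one size of the rotor_blue; the job needs the largest.

How it is judged:
By the outcome, as a careful person would: the job done as asked, in the order asked, and still so for the second after the job is handed in, with the robot touching nothing.
It also fails if it takes over 72 s, if anything falls off the work surface, if the arm or the gripper's body presses on something with over 40 N, if the wrist force passes 120 N, or if a joint passes its speed limit or range.

## Working session

There is one attempt and no reset: what is moved stays moved. The work goes in short steps, Python scripts to look and compute and a tool call to move; the robot and the scene stay as the last step left them, time stands still between calls to the robot, and variables do not carry over. Pictures are saved under pics/ and viewed, at most 10 in all, crops included, and the job is handed in when it is done.

Besides the shell and the picture viewer there is one more tool, called in YAML: its name, and indented under it one key for each argument. play_rows: Moves the arm, as the interface text tells. Shift numbers are shares of 0.05 m and turn numbers shares of 8 degrees, none past 1 either way. Its arguments: {"type":"object","properties":{"series":{"type":"array"},"force":{"type":"number"}},"required":["series"]}

```bash
mkdir -p pics; ls; cat > h.py <<'E'
import numpy as np,cv2
from station import ctrl,imaging
from scipy.spatial.transform import Rotation as R
def cam(n):
    d=imaging.get_image(n);d['K']=np.array([[d['fx'],0,d['cx']],[0,d['fy'],d['cy']],[0,0,1]]);return d
def ray(d,px,z):
    p=cv2.undistortPoints(np.array(px,float).reshape(-1,1,2),d['K'],np.array(d['D'])).reshape(-1,2)
    T=np.array(d['extrinsics']);Rm=T[:3,:3];c=-Rm.T@T[:3,3]
    v=np.c_[p,np.ones(len(p))]@Rm
    return c+v*((z-c[2])/v[:,2])[:,None]
def proj(d,P):
    T=np.array(d['extrinsics'])
    return cv2.projectPoints(np.array(P,float).reshape(-1,3),cv2.Rodrigues(T[:3,:3])[0],T[:3,3],d['K'],np.array(d['D']))[0].reshape(-1,2)
E
python3 - <<'E'
from h import *
for n in('top','side'):
    d=cam(n);cv2.imwrite(f'pics/{n}0.png',d['color']);T=np.array(d['extrinsics']);print(n,d['fx'],-T[:3,:3].T@T[:3,3],T[2,:3])
print(ctrl.get_obs())
E
```

```text
pics
top 549.4408499738978 [0.37980778 0.035501   1.49192249] [ 0.16921087 -0.00547391 -0.98556467]
side 570.99852811354 [-0.20881037  0.86867751  0.8786102 ] [ 0.57751007 -0.6043191  -0.54889028]
{'t': 0.1, 'q': array([-1.42002083e+00,  5.33054459e-02,  1.61412908e+00, -5.22020423e-06,
        1.47599070e+00, -1.19025391e-01]), 'dq': array([-0.00075109,  0.0003272 , -0.00392905, -0.00020557,  0.0006236 ,
       -0.00178996]), 'effort': array([ 1.02628317e-03, -3.94900775e+01, -3.71364570e+01, -6.89897547e-05,
        3.93555456e-03, -9.54455544e-06]), 'tool_pos': array([ 0.16647966, -0.60179494,  0.20109344]), 'tool_rot': array([-3.11123471e+00, -4.22272368e-01,  5.38258210e-05]), 'contact_force': array([-0.34265519,  0.09915806,  0.28063204]), 'wrist_torque': array([-0.02936155, -0.01703987,  0.02682511]), 'grip_force': 0.0, 'opening': 0.08580381486011435}
```

View pics/top0.png

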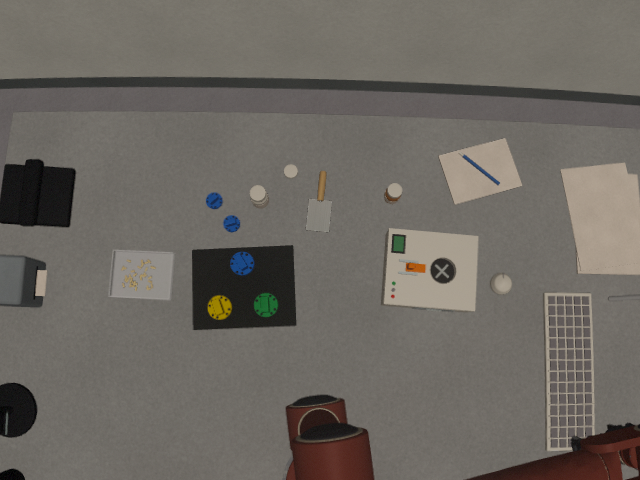

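View pics/side0.png

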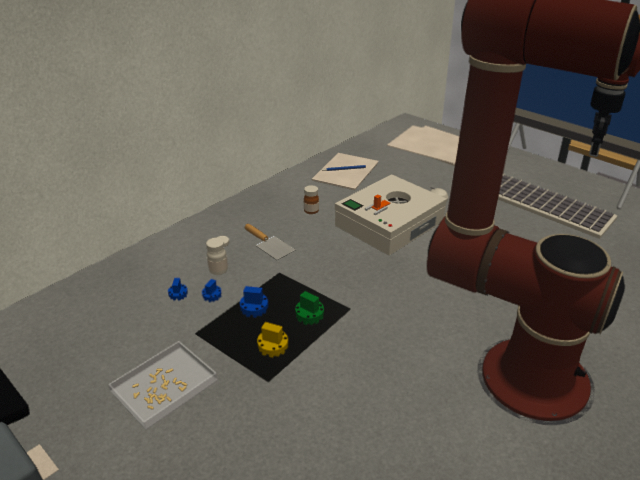

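Top view: the arm base is at the bottom, with the counter at (432,270), its pocket with a visible cross at (442,270) and the orange catch at (415,267). There are three blue candidates: (242,263) on the mat, and (214,200) and (232,223) off it. The one at (242,263) is the largest and the only one on the mat, so it fits. I'll confirm that in an enlarged crop and measure.

```bash
python3 - <<'E'
from h import *
d=cam('top');s=cam('side')
im=d['color']
a=cv2.resize(im[185:335,185:305],None,fx=3.3,fy=3.3,interpolation=cv2.INTER_CUBIC)
b=cv2.resize(im[220:320,375:485],(400,364),interpolation=cv2.INTER_CUBIC)
b=cv2.copyMakeBorder(b,0,a.shape[0]-364,0,0,cv2.BORDER_CONSTANT)
cv2.imwrite('pics/crop.png',np.hstack([a,b]))
for n,c in(('top',d),('side',s)):
    h=cv2.cvtColor(c['color'],cv2.COLOR_BGR2HSV)
    for nm,lo,hi in(('blue',(105,120,60),(125,255,255)),('orange',(5,170,120),(16,255,255))):
        N,_,st,ce=cv2.connectedComponentsWithStats(cv2.inRange(h,lo,hi))
        for i in range(1,N):
            if st[i,4]>25: print(n,nm,st[i],ce[i].round(1),ray(c,ce[i],.026 if nm=='blue' else .08)[0].round(4))
# counter top corners
g=cv2.cvtColor(im,cv2.COLOR_BGR2HSV)
m=cv2.inRange(g,(0,0,150),(40,60,255));m[:, :370]=0;m[:,488:]=0;m[:222]=0;m[320:]=0
c=max(cv2.findContours(m,cv2.RETR_EXTERNAL,cv2.CHAIN_APPROX_NONE)[0],key=cv2.contourArea)
q=cv2.boxPoints(cv2.minAreaRect(c));print(q)
W=ray(d,q,.075);print(W.round(4),W.mean(0),np.linalg.norm(W-np.roll(W,1,0),axis=1))
for k in range(4):
    v=W[(k+1)%4]-W[k];print(np.degrees(np.arctan2(v[1],v[0])))
E
```

```text
top blue [464 156  35  28 101] [481.  169.7] [ 0.8541 -0.4171  0.026 ]
top blue [206 193  16  16 202] [213.6 200.5] [0.7441 0.3275 0.026 ]
top blue [224 215  16  17 206] [231.3 223.3] [0.6812 0.275  0.026 ]
top blue [230 252  25  24 445] [241.6 263.1] [0.5723 0.2414 0.026 ]
top orange [406 263  19   9 137] [415.6 267.1] [ 0.5661 -0.2187  0.08  ]
side blue [ 517   64   80   65 3532] [557.5  94.3] [ 0.6157 -1.5504  0.026 ]
side blue [ 607   71   33   72 1312] [628.  113.5] [ 0.3116 -1.5475  0.026 ]
side blue [327 166  38   4  61] [344.7 167.4] [ 0.8489 -0.4021  0.026 ]
side blue [168 278  19  22 289] [177.1 289.8] [0.7377 0.3363 0.026 ]
side blue [202 279  19  23 301] [211.2 291. ] [0.6749 0.2837 0.026 ]
side blue [239 286  29  31 641] [253.3 301.1] [0.5753 0.2408 0.026 ]
side orange [372 195  18  15  86] [380.8 202.7] [ 0.5739 -0.2286  0.08  ]
[[383.0411  303.46466]
 [388.86465 227.7588 ]
 [479.78818 234.75293]
 [473.96463 310.4588 ]]
[[ 0.4702 -0.1347  0.075 ]
 [ 0.6697 -0.149   0.075 ]
 [ 0.6574 -0.3928  0.075 ]
 [ 0.4565 -0.373   0.075 ]] [ 0.56347068 -0.26236637  0.075     ] [0.23866171 0.20000344 0.24415844 0.2018818 ]
-4.082338138491412
-92.89234093204723
174.36605607360744
86.70183303550513
```

View pics/crop.png

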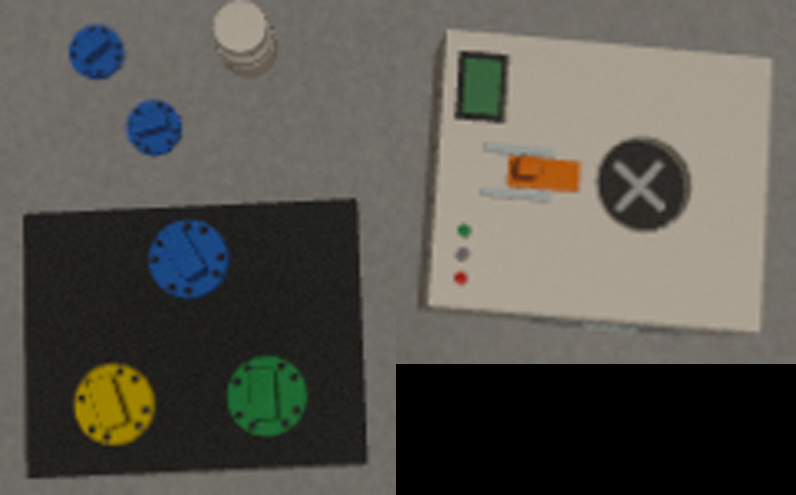

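The crop confirms it: the blue rotor at (242,263) is the large one, as big as the yellow and green, while the other two are clearly smaller. The drive cross is visible in the pocket. Next I'll measure the bar yaw, cross yaw and pocket centre.

```bash
python3 - <<'E'
from h import *
ds=[cam('top') for _ in range(6)];d=ds[0]
im=np.mean([x['color'].astype(float) for x in ds],0).astype(np.float32)
def worldpatch(cx,cy,z,half=.045,n=360):  # rectify a horizontal plane; rows: -x, cols: -y
    u=np.linspace(half,-half,n);X,Y=np.meshgrid(cx+u,cy+u,indexing='ij')
    p=proj(d,np.stack([X,Y,np.full_like(X,z)],-1).reshape(-1,3)).reshape(n,n,2).astype(np.float32)
    return np.clip(cv2.remap(im,p[...,0],p[...,1],cv2.INTER_CUBIC),0,255).astype(np.uint8)
# pocket: dark blob in hsv V (plus cross) -> fill by hull, rim at z=.075
V=im.max(2)
m=((V<90)*255).astype(np.uint8);m[:,:425]=0;m[:,460:]=0;m[:253]=0;m[288:]=0
c=max(cv2.findContours(m,cv2.RETR_EXTERNAL,cv2.CHAIN_APPROX_NONE)[0],key=cv2.contourArea)
e=cv2.fitEllipse(cv2.convexHull(c));print('pocket',e,ray(d,e[0],.075),ray(d,e[0],.053))
P=ray(d,e[0],.07)[0]
pp=worldpatch(P[0],P[1],.061)
# cross : bright in central 50mm
g=pp.max(2);yy,xx=np.indices(g.shape);r=np.hypot(yy-180,xx-180)*.25
mm=((g>105)&(r<27)).astype(np.uint8)
N,l,st,ce=cv2.connectedComponentsWithStats(mm);i=1+np.argmax(st[1:,4]);ys,xs=np.where(l==i)
wx=P[0]+.045-.09*ys/359;wy=P[1]+.045-.09*xs/359;cx,cy=wx.mean(),wy.mean()
a=np.arctan2(wy-cy,wx-cx);rr=np.hypot(wy-cy,wx-cx);print('cross',cx,cy,'yaw',np.degrees(np.angle(np.sum(rr**2*np.exp(4j*a)))/4),len(ys),rr.max())
rp=worldpatch(.572,.241,.062)
cv2.imwrite('pics/rect.png',np.hstack([rp,pp]))
# orange tab top
op=worldpatch(.566,-.2187,.115)
# rotor disc
m=cv2.inRange(cv2.cvtColor(im.astype(np.uint8),cv2.COLOR_BGR2HSV),(100,100,40),(128,255,255));m[:,:225]=0;m[:,260:]=0;m[:245]=0;m[282:]=0
c=max(cv2.findContours(m,cv2.RETR_EXTERNAL,cv2.CHAIN_APPROX_NONE)[0],key=cv2.contourArea)
e=cv2.fitEllipse(cv2.convexHull(c));print('rotor',e,ray(d,e[0],.026))
E
```

```text
pocket ((442.5500793457031, 270.265625), (24.070859909057617, 25.226715087890625), 123.62709045410156) [[ 0.56007333 -0.29080163  0.075     ]] [[ 0.56287224 -0.295868    0.053     ]]
cross 0.5606491575747007 -0.2912563057589579 yaw -42.95810398529965 7464 0.02361112765484357
rotor ((241.86068725585938, 263.0743408203125), (24.24919891357422, 24.620243072509766), 88.77771759033203) [[0.57253756 0.24071738 0.026     ]]
```

View pics/rect.png

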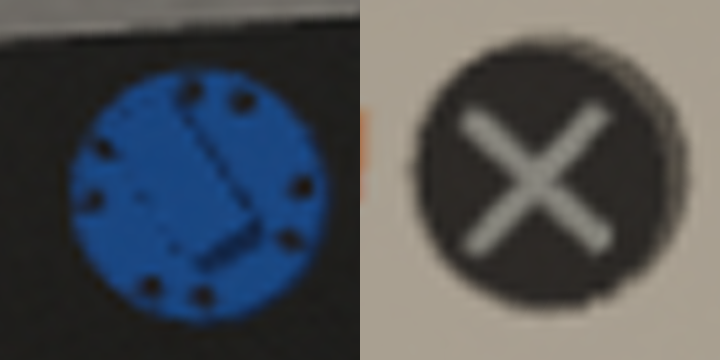

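Rectified crop (up = +x, left = +y): the bar's long edge runs from (185,108) to (258,215), giving a bar yaw of about 34°. The cross arms give about 47–48°. The rotor is at about (0.573, 0.241) and the pocket at about (0.5607, -0.2913).

```bash
cat >> h.py <<'E'
def go(pos,yaw):
    o=ctrl.get_obs();Rm=R.from_rotvec(o['tool_rot']).as_matrix();x=Rm[:,0];y0=np.degrees(np.arctan2(x[1],x[0]))
    dy=(yaw-y0+90)%180-90
    dp=np.array(pos)-o['tool_pos'];Rg=R.from_euler('z',dy,degrees=True).as_matrix()@Rm
    print('t',round(o['t'],2),'pos',o['tool_pos'].round(4),'yaw',round(y0,2),'tilt z',Rm[:,2].round(4),'F',o['contact_force'].round(2),'q6',round(o['q'][5],2),'open',round(o['opening'],4),'grip',round(o['grip_force'],1))
    print('units now',(Rm.T@dp/.05).round(3),'units after turn',(Rg.T@dp/.05).round(3),'az units',round(-dy/8,3))
E
python3 -c "
from h import *
go([.5735,.242,.2],33.7)"
```

```text
t 0.5 pos [ 0.1666 -0.6023  0.2022] yaw 15.46 tilt z [-0.e+00  1.e-04 -1.e+00] F [-0.28  0.97  0.13] q6 -0.12 open 0.0855 grip 0.0
units now [ 12.346 -14.106   0.044] units after turn [16.14  -9.534  0.044] az units -2.28
```

play_rows:
  series:
    - [1,[0.3,-0.35,0],[0,0,0]]
    - [1,[0.77,-0.88,0],[0,0,0]]
    - [1,[0.77,-0.88,0],[0,0,0]]
    - [1,[0.77,-0.88,0],[0,0,0]]
    - [1,[0.77,-0.88,0],[0,0,0]]
    - [1,[0.77,-0.88,0],[0,0,0]]
    - [1,[0.77,-0.88,0],[0,0,0]]
    - [1,[0.77,-0.88,0],[0,0,0]]
  force: 30

```text
t: 1.5
tool_pos: [0.3546, -0.2112, 0.2026]
tool_rot: [3.112, 0.421, 0.002]
contact_force: [1.3, 0.3, 0.3]
opening: 0.0853
grip_force: 0.0
```

play_rows:
  series:
    - [1,[0.77,-0.88,0],[0,0,0]]
    - [1,[0.77,-0.88,0],[0,0,0]]
    - [1,[0.77,-0.88,0],[0,0,0]]
    - [1,[0.77,-0.88,0],[0,0,0]]
    - [1,[0.77,-0.88,0],[0,0,0]]
    - [1,[0.77,-0.88,0],[0,0,0]]
    - [1,[0.77,-0.88,0],[0,0,0]]
    - [1,[0.4,-0.5,0],[0,0,0]]

```text
t: 2.5
tool_pos: [0.5449, 0.1879, 0.2022]
tool_rot: [-3.112, -0.426, -0.0]
contact_force: [-0.5, -0.4, -0.9]
opening: 0.0857
grip_force: 0.0
```

play_rows:
  series:
    - [1,[0,0,0],[0,0,-1]]
    - [1,[0,0,0],[0,0,-1]]
    - [1,[0,0,0],[0,0,-0.28]]
    - [1,[0,0,0],[0,0,0]]

```text
t: 3.0
tool_pos: [0.5443, 0.1854, 0.2023]
tool_rot: [-3.007, -0.91, -0.0]
contact_force: [0.3, 0.7, -0.1]
opening: 0.0855
grip_force: 0.0
```

```bash
python3 -c "
from h import *
go([.5735,.242,.031],33.7)"
```

```text
t 3.0 pos [0.5443 0.1854 0.2023] yaw 33.68 tilt z [ 1.e-04  0.e+00 -1.e+00] F [ 0.31  0.66 -0.14] q6 1.18 open 0.0855 grip 0.0
units now [ 1.113 -0.619  3.425] units after turn [ 1.114 -0.619  3.425] az units -0.003
```

play_rows:
  series:
    - [1,[0.56,-0.31,0.2],[0,0,0]]
    - [1,[0.55,-0.31,0.3],[0,0,0]]
    - [1,[0,0,0.7],[0,0,0]]
    - [1,[0,0,0.7],[0,0,0]]
    - [1,[0,0,0.7],[0,0,0]]
    - [1,[0,0,0.6],[0,0,0]]
    - [1,[0,0,0.2],[0,0,0]]
    - [1,[0,0,0],[0,0,0]]

```text
t: 4.0
tool_pos: [0.5731, 0.2418, 0.032]
tool_rot: [-3.007, -0.91, 0.001]
contact_force: [-0.3, 0.5, 0.6]
opening: 0.0854
grip_force: 0.0
```

```bash
python3 - <<'E'
from h import *
go([.5735,.242,.032],33.7)
d=cam('side');cv2.imwrite('pics/g1.png',cv2.resize(d['color'][220:400,150:390],(800,600),interpolation=cv2.INTER_CUBIC))
E
```

```text
t 4.0 pos [0.5731 0.2418 0.032 ] yaw 33.68 tilt z [-7.e-04 -2.e-04 -1.e+00] F [-0.3   0.49  0.64] q6 1.26 open 0.0854 grip 0.0
units now [0.008 0.001 0.   ] units after turn [0.008 0.001 0.   ] az units -0.003
```

View pics/g1.png

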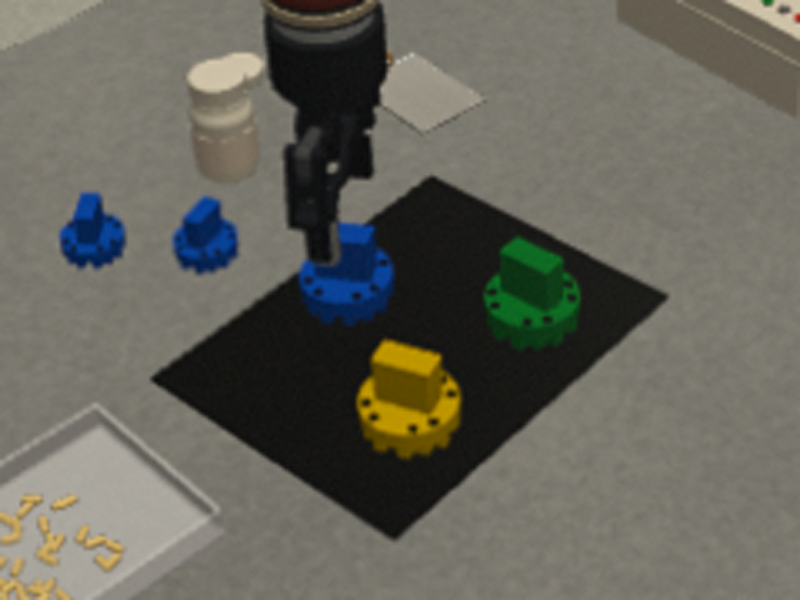

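The side view shows the near finger beside the blue rotor's bar at (320,240), above the disc, so the fingers straddle it. Closing.

play_rows:
  series:
    - [0,[0,0,0],[0,0,0]]
    - [0,[0,0,0],[0,0,0]]
    - [0,[0,0,0],[0,0,0]]
    - [0,[0,0,0],[0,0,0]]
    - [0,[0,0,0],[0,0,0]]
    - [0,[0,0,0],[0,0,0]]
  force: 40

```text
t: 4.8
tool_pos: [0.5739, 0.242, 0.033]
tool_rot: [3.007, 0.91, 0.002]
contact_force: [-0.4, -0.7, 3.2]
opening: 0.0003
grip_force: 1.5
```

play_rows:
  series:
    - [0,[0,0,-0.3],[0,0,0]]
    - [0,[0,0,-0.7],[0,0,0]]
    - [0,[0,0,-0.7],[0,0,0]]
    - [0,[0,0,-0.7],[0,0,0]]
    - [0,[0,0,-0.3],[0,0,0]]
    - [0,[0,0,0],[0,0,0]]

```text
t: 5.55
tool_pos: [0.5737, 0.2421, 0.1682]
tool_rot: [-3.007, -0.911, -0.003]
contact_force: [-0.5, 0.9, -0.2]
opening: -0.0
grip_force: 0.0
```

```bash
python3 - <<'E'
from h import *
d=cam('side');cv2.imwrite('pics/g2.png',cv2.resize(d['color'][180:360,150:390],(800,600),interpolation=cv2.INTER_CUBIC))
go([.5607,-.2913,.18],47.5)
d=cam('top')
m=cv2.inRange(cv2.cvtColor(d['color'],cv2.COLOR_BGR2HSV),(100,100,40),(128,255,255));m[:,:225]=0;m[:,275:]=0;m[:235]=0;m[285:]=0
ys,xs=np.where(m);print(len(ys),xs.min(),xs.max(),ys.min(),ys.max())
E
```

```text
t 5.6 pos [0.5728 0.2418 0.1665] yaw 33.7 tilt z [-1.e-03 -3.e-04 -1.e+00] F [ 0.18 -0.65 -0.47] q6 1.26 open 0.0002 grip 0.0
units now [-6.118  8.736 -0.268] units after turn [-8.025  7.025 -0.266] az units -1.725
162 230 254 253 274
```

View pics/g2.png

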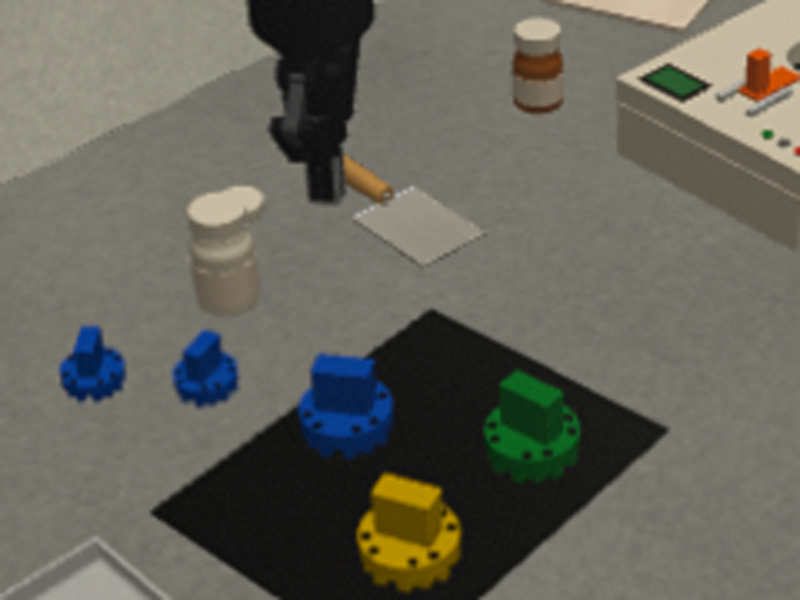

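The fingers shut on nothing. The rotor still stands upright on the mat at crop (346,407), barely moved. I'll check where it and the tool really are in the side view.

```bash
python3 - <<'E'
from h import *
s=cam('side');o=ctrl.get_obs();print('tcp proj side',proj(s,o['tool_pos']),'seen tip ~(246.6,240)')
print('rotor base pts proj',proj(s,[[.5735,.242,.004],[.5735,.242,.026],[.5735,.242,.062]]))
for c in ((.55,.242),(.5735,.242),(.56,.23)):pass
h=cv2.cvtColor(s['color'],cv2.COLOR_BGR2HSV);m=cv2.inRange(h,(100,100,40),(128,255,255));m[:,:225]=0;m[:,285:]=0;m[:265]=0;m[330:]=0
ys,xs=np.where(m);print(xs.min(),xs.max(),ys.min(),ys.max())
for y in range(ys.min(),ys.max()+1,2): x=xs[ys==y];print(y,x.min(),x.max(),end='; ')
t=cam('top')
print('\ntop tcp',proj(t,o['tool_pos']))
u=np.linspace(.045,-.045,360);X,Y=np.meshgrid(.5735+u,.242+u,indexing='ij')
out=[]
for z in(.026,.062):
    p=proj(s,np.stack([X,Y,np.full_like(X,z)],-1).reshape(-1,3)).reshape(360,360,2).astype(np.float32)
    out.append(cv2.remap(s['color'],p[...,0],p[...,1],cv2.INTER_CUBIC))
cv2.imwrite('pics/sr.png',np.hstack(out))
E
```

```text
tcp proj side [[249.64266012 252.39485112]] seen tip ~(246.6,240)
rotor base pts proj [[254.12018891 308.92479976]
 [253.46143925 301.64494212]
 [252.35998535 289.42071643]]
239 267 286 317
286 245 248; 288 244 262; 290 243 261; 292 244 262; 294 244 264; 296 243 266; 298 241 267; 300 240 267; 302 239 267; 304 239 267; 306 240 267; 308 240 266; 310 241 265; 312 242 265; 314 243 261; 316 246 256; 
top tcp [[233.95309216 255.64834729]]
```

View pics/sr.png

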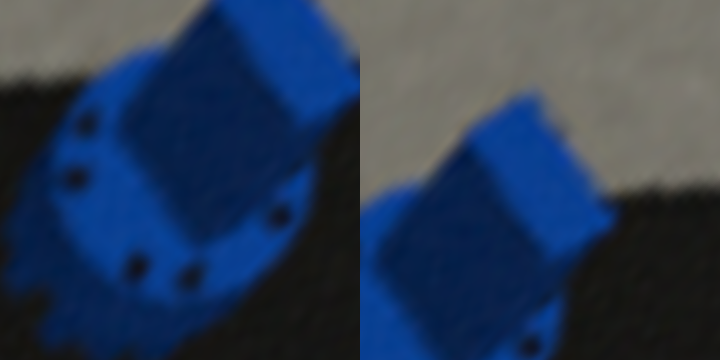

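```bash
python3 - <<'E'
from h import *
s=cam('side');o=ctrl.get_obs()
for dz in(0,.01,.02,.03,.04): print(dz,proj(s,o['tool_pos']+[0,0,dz]).round(1))
v=s['color'].max(2).astype(int)
for x in range(238,258,2): print(x,v[225:262:2,x])
c=cv2.resize(s['color'][190:270,200:300],(800,640)[:2],interpolation=cv2.INTER_CUBIC)[:600]
p=proj(s,o['tool_pos'])[0];cv2.circle(c,tuple(((p-[200,190])*8).astype(int)),6,(0,0,255),-1);cv2.imwrite('pics/tip.png',c)
E
```

```text
0 [[249.6 252.3]]
0.01 [[249.3 248.5]]
0.02 [[248.9 244.7]]
0.03 [[248.6 240.8]]
0.04 [[248.2 236.9]]
238 [ 24  14  27 119 119 118 115 121 119 120 121 118 114 116 118 120 114 116
 117]
240 [ 28  18  23 120 124 119 114 119 119 118 114 118 115 114 123 118 118 114
 118]
242 [ 19  19  20  71  81  92  98 108 115 117 114 118 114 116 122 117 119 113
 115]
244 [ 17  19  18  20  17  18  23  24  48 119 117 118 116 115 118 117 118 114
 119]
246 [ 20  16  18  22  25  24  20  20  35 119 117 117 118 115 117 118 119 119
 117]
248 [ 20  20  16  18  19  17  17  19  28 108 117 115 117 122 117 115 120 121
 116]
250 [ 17  18  50  51  42  40  30  27  35 107 119 115 118 120 118 118 116 122
 115]
252 [ 34  34  58  60  69  72  68  69  73 115 114 120 117 121 120 116 116 122
 120]
254 [118 148 167 139  96  81  90  86 115 115 116 121 117 118 116 120 119 119
 120]
256 [117 117 171 170 134  96 108 118 118 123 147 115 121 115 119 119 117 118
 117]
```

View pics/tip.png

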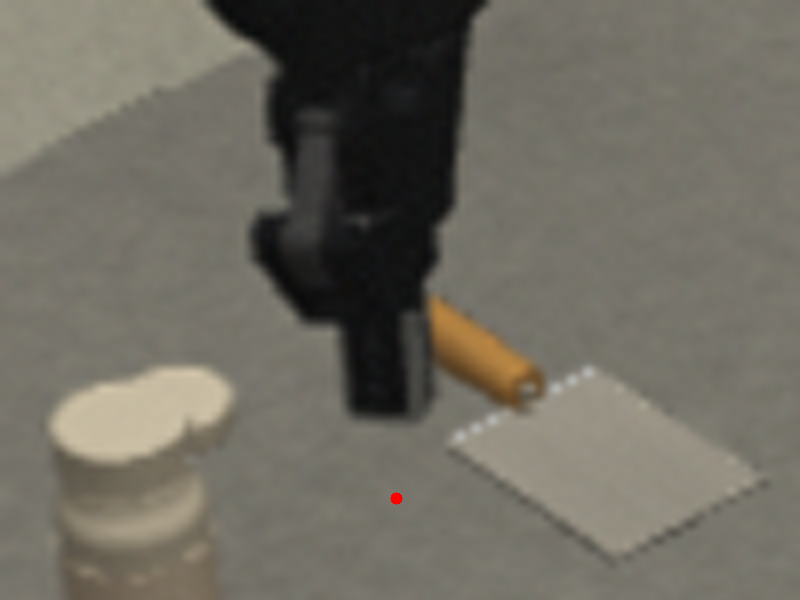

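The marker shows the reported TCP projecting at (396,498), while the closed fingertips end at (390,415). The real tips are therefore about 27 mm above the reported TCP, so the fingers closed above the bar. I'll cross-check with the earlier open-finger picture.

```bash
python3 - <<'E'
from h import *
s=cam('side')
# g1: open near finger, seen tip bottom ~ (322,262)/3.333+(150,220) = 246.6,298.6
y=np.array([np.cos(np.radians(123.7)),np.sin(np.radians(123.7))])
for w in(.043,.05):
  for z in(.032,.045,.058,.072):
    print(w,z,proj(s,[.5731+w*y[0],.2418+w*y[1],z]).round(1), proj(s,[.5731-w*y[0],.2418-w*y[1],z]).round(1))
# top-view: dark gripper silhouette extents near TCP
t=cam('top');v=t['color'].max(2);o=ctrl.get_obs()
m=(v<45).astype(np.uint8);m[248:335,190:297]*=1
print(proj(t,o['tool_pos']+[0,0,.027]),proj(t,o['tool_pos']+[0,0,.1]))
for r in range(225,275,4): print(r,''.join('#' if a<45 else ('b' if a<100 else '.') for a in v[r,200:270]))
E
```

```text
0.043 0.032 [[248.7 312.2]] [[258.  287.8]]
0.043 0.045 [[248.2 307.8]] [[257.6 283.4]]
0.043 0.058 [[247.8 303.3]] [[257.3 279.1]]
0.043 0.072 [[247.3 298.4]] [[256.9 274.3]]
0.05 0.032 [[247.9 314.3]] [[258.7 285.9]]
0.05 0.045 [[247.4 309.8]] [[258.4 281.6]]
0.05 0.058 [[247.  305.4]] [[258.  277.2]]
0.05 0.072 [[246.5 300.4]] [[257.6 272.4]]
[[232.21393121 253.7120998 ]] [[227.3759542  248.85445241]]
225 bbbbbbbbbbbbbbbbbbbbbbbbbbbbbbbbbbbbbbbb#####.........................
229 bbbbbbbbbbbbbbbbbbb.bb.bbbbbbbbbbbbbbbbbb#####bb......................
233 bbbbb.bbbbbbbbbbbbbbbbbbbbbbbbbbbbbbbbbbbb####bbbb....................
237 bbbbbbbbbbbbbbbbbbbbbbbbbbbbbbbbbbbbbbbbb.b###b#####b.................
241 bbbbbbbbbbbbbbbbbbbbbbbbbbbbbbbbbbbbbbbbbbbbbb####b...................
245 bbbbbbbbbbbbbbbbbbbbbbbbbbbbbbbbbbbbbbbbbbbbb#b.......................
249 bbbbbbbbbbbbbbbbbbbbbbbbbbbbbbbb.bbbbbbbbbbbb#########################
253 bbbbbbbbbbbbbbbbbbbbbbbbbbbb..bb##bbbbbbbbbb###bbb####################
257 ######bbbbb#bbbbbbb..bbb###########bbbbbbbbbb##bb...b#################
261 ##bbbbbb##bbb#################......bbbbbbbbbb#bb..b..b###############
265 ##############################.......bbbbbbbbbb#b#...bb###############
269 ###############################b......bbbbbbbbbb###.b#################
273 ###################################bb..bbbbbbbbbb#####################
```

Both views agree: the real fingertips sit about 27 mm above the reported TCP along the tool axis. I'll open, descend to a reported z of 0.008 (tips at about 0.035), and close.

play_rows:
  series:
    - [1,[0,0,0],[0,0,0]]
    - [1,[0,0,0.3],[0,0,0]]
    - [1,[0,0,0.6],[0,0,0]]
    - [1,[0,0,0.6],[0,0,0]]
    - [1,[0,0,0.6],[0,0,0]]
    - [1,[0,0,0.6],[0,0,0]]
    - [1,[0,0,0.48],[0,0,0]]
    - [1,[0,0,0],[0,0,0]]

```text
t: 6.9
tool_pos: [0.5705, 0.2411, 0.0046]
tool_rot: [-3.007, -0.91, 0.01]
contact_force: [-0.3, -0.9, -0.4]
opening: 0.0853
grip_force: 0.0
```

play_rows:
  series:
    - [0,[0,0,0],[0,0,0]]
    - [0,[0,0,0],[0,0,0]]
    - [0,[0,0,0],[0,0,0]]
    - [0,[0,0,0],[0,0,0]]
    - [0,[0,0,0],[0,0,0]]
    - [0,[0,0,0],[0,0,0]]
  force: 40

```text
t: 7.65
tool_pos: [0.574, 0.242, 0.0092]
tool_rot: [3.007, 0.911, 0.002]
contact_force: [-0.5, -1.6, 5.2]
opening: 0.0192
grip_force: 40.1
```

play_rows:
  series:
    - [0,[0,0,-0.2],[0,0,0]]
    - [0,[0,0,-0.6],[0,0,0]]
    - [0,[0,0,-0.7],[0,0,0]]
    - [0,[0,0,-0.7],[0,0,0]]
    - [0,[0,0,-0.6],[0,0,0]]
    - [0,[0,0,-0.2],[0,0,0]]
    - [0,[0,0,0],[0,0,0]]
    - [0,[0,0,0],[0,0,0]]

```text
t: 8.65
tool_pos: [0.5721, 0.2415, 0.156]
tool_rot: [-3.007, -0.911, 0.005]
contact_force: [0.0, 0.8, -2.2]
opening: 0.0192
grip_force: 39.2
```

```bash
python3 - <<'E'
from h import *
go([.5607,-.2913,.16],47.5)
s=cam('side');h=cv2.cvtColor(s['color'],cv2.COLOR_BGR2HSV);m=cv2.inRange(h,(100,100,40),(128,255,255));m[:,:225]=0;m[:,285:]=0
N,_,st,ce=cv2.connectedComponentsWithStats(m);print(st[1:][st[1:,4]>50])
o=ctrl.get_obs();p=o['tool_pos']
# disc top and bottom predicted
for z in(p[2]-.005,p[2]+.017): print(proj(s,[p[0],p[1],z]).round(1))
print(o['wrist_torque'])
for _ in range(4): print(ctrl.get_obs()['tool_pos'],ctrl.get_obs()['contact_force'])
E
```

```text
t 8.65 pos [0.5721 0.2415 0.156 ] yaw 33.7 tilt z [-3.3e-03 -9.0e-04 -1.0e+00] F [ 0.04  0.77 -2.2 ] q6 1.26 open 0.0192 grip 39.2
units now [-6.103  8.74  -0.069] units after turn [-8.011  7.031 -0.061] az units -1.725
[[235 233  30  33 581]]
[[250.1 257.6]]
[[249.4 249.3]]
[-0.01837912  0.01882288 -0.00019886]
[0.57208623 0.24152785 0.15591238] [ 0.25089998 -0.23358964 -1.40045953]
[0.57208623 0.24152785 0.15591238] [ 0.25089998 -0.23358964 -1.40045953]
[0.57208623 0.24152785 0.15591238] [ 0.25089998 -0.23358964 -1.40045953]
[0.57208623 0.24152785 0.15591238] [ 0.25089998 -0.23358964 -1.40045953]
```

play_rows:
  series:
    - [0,[-0.2,0.29,0],[0,0,0]]
    - [0,[-0.5,0.72,0],[0,0,0]]
    - [0,[-0.61,0.87,0],[0,0,0]]
    - [0,[-0.61,0.87,0],[0,0,0]]
    - [0,[-0.61,0.87,0],[0,0,0]]
    - [0,[-0.61,0.87,0],[0,0,0]]
    - [0,[-0.61,0.87,0],[0,0,0]]
    - [0,[-0.61,0.87,0],[0,0,0]]

```text
t: 9.7
tool_pos: [0.5636, -0.1408, 0.1576]
tool_rot: [-3.007, -0.909, 0.001]
contact_force: [0.0, 0.2, -1.8]
opening: 0.0192
grip_force: 39.3
```

play_rows:
  series:
    - [0,[-0.61,0.87,0],[0,0,0]]
    - [0,[-0.61,0.87,0],[0,0,0]]
    - [0,[-0.5,0.72,0],[0,0,0]]
    - [0,[0,0,0],[0,0,-0.9]]
    - [0,[0,0,0],[0,0,-0.82]]
    - [0,[0,0,0],[0,0,0]]
    - [0,[0,0,0],[0,0,0]]

```text
t: 10.58
tool_pos: [0.5609, -0.2885, 0.1579]
tool_rot: [-2.877, -1.261, 0.001]
contact_force: [0.5, 0.8, -1.5]
opening: 0.019
grip_force: 39.4
```

```bash
python3 - <<'E'
from h import *
go([.5607,-.2913,.16],47.5)
import time
def blue(n,z):
    s=cam(n);h=cv2.cvtColor(s['color'],cv2.COLOR_BGR2HSV);m=cv2.inRange(h,(100,100,40),(128,255,255))
    p=proj(s,[.5607,-.2913,z])[0].astype(int);k=np.zeros_like(m);k[p[1]-30:p[1]+30,p[0]-30:p[0]+30]=1;m*=k
    N,_,st,ce=cv2.connectedComponentsWithStats(m)
    for i in range(1,N):
        if st[i,4]>40: print(n,st[i],ce[i])
    return s
s=blue('side',.165);t=blue('top',.165);p=ctrl.get_obs()['tool_pos']
print(ctrl.get_obs()['tool_pos'])
a=np.linspace(0,2*np.pi,60)
for z in(p[2]-.005,p[2]+.017):
  c=np.c_[p[0]+.032*np.cos(a),p[1]+.032*np.sin(a),np.full(60,z)]
  for n,d in(('side',s),('top',t)): q=proj(d,c);print(n,q.min(0).round(1),q.max(0).round(1))
E
```

```text
t 10.57 pos [ 0.5609 -0.2885  0.1579] yaw 47.35 tilt z [-6.e-04  2.e-04 -1.e+00] F [ 0.48  0.83 -1.53] q6 0.15 open 0.019 grip 39.4
units now [-0.044  0.035 -0.043] units after turn [-0.045  0.035 -0.043] az units -0.019
side [389 152  23  26 345] [399.5826087  166.64347826]
[ 0.56118493 -0.28825941  0.1580795 ]
side [387.5 167.3] [411.2 178.4]
top [435.9 253.2] [461.3 278.8]
side [388.  160.2] [411.9 171.1]
top [437.8 251.9] [463.6 277.9]
```

play_rows:
  series:
    - [0,[-0.04,0.04,0],[0,0,0]]
    - [0,[0,0,0.4],[0,0,0]]
    - [0,[0,0,0.5],[0,0,0]]
    - [0,[0,0,0.4],[0,0,0]]
    - [0,[0,0,0.14],[0,0,0]]
    - [0,[0,0,0],[0,0,0]]

```text
t: 11.42
tool_pos: [0.5612, -0.2909, 0.0854]
tool_rot: [-2.875, -1.264, 0.001]
contact_force: [0.9, 0.8, -1.3]
opening: 0.0194
grip_force: 39.5
```

play_rows:
  series:
    - [0,[0,0,0.08],[0,0,0]]
    - [0,[0,0,0],[0,0,0]]
    - [0,[0,0,0],[0,0,0]]

```text
t: 11.8
tool_pos: [0.5619, -0.2913, 0.0828]
tool_rot: [2.875, 1.264, 0.001]
contact_force: [-0.2, -0.6, -0.8]
opening: 0.0195
grip_force: 39.5
```

play_rows:
  series:
    - [0,[0,0,0.06],[0,0,0]]
    - [0,[0,0,0],[0,0,0]]
    - [0,[0,0,0],[0,0,0]]

```text
t: 12.18
tool_pos: [0.5615, -0.2911, 0.0791]
tool_rot: [-2.876, -1.264, 0.0]
contact_force: [0.3, -0.1, -1.6]
opening: 0.019
grip_force: 39.5
```

play_rows:
  series:
    - [0,[0,0,0.06],[0,0,0]]
    - [0,[0,0,0],[0,0,0]]
    - [0,[0,0,0],[0,0,0]]

```text
t: 12.55
tool_pos: [0.5615, -0.2911, 0.0761]
tool_rot: [-2.876, -1.264, 0.0]
contact_force: [-0.7, -0.1, -2.1]
opening: 0.0192
grip_force: 39.5
```

play_rows:
  series:
    - [0,[0,0,0.06],[0,0,0]]
    - [0,[0,0,0],[0,0,0]]
    - [0,[0,0,0],[0,0,0]]

```text
t: 12.92
tool_pos: [0.5615, -0.2911, 0.0731]
tool_rot: [-2.876, -1.264, 0.0]
contact_force: [-0.1, -0.1, -0.3]
opening: 0.0194
grip_force: 39.5
```

play_rows:
  series:
    - [0,[0,0,0.04],[0,0,0]]
    - [0,[0,0,0],[0,0,0]]
    - [0,[0,0,0],[0,0,0]]

```text
t: 13.3
tool_pos: [0.5616, -0.2911, 0.0712]
tool_rot: [-2.876, -1.264, -0.0]
contact_force: [-0.6, -1.3, -0.2]
opening: 0.0188
grip_force: 39.5
```

play_rows:
  series:
    - [0,[0,0,0.04],[0,0,0]]
    - [0,[0,0,0],[0,0,0]]
    - [0,[0,0,0],[0,0,0]]

```text
t: 13.68
tool_pos: [0.5615, -0.2911, 0.0692]
tool_rot: [-2.876, -1.264, 0.0]
contact_force: [0.6, 0.4, -1.4]
opening: 0.0192
grip_force: 39.5
```

play_rows:
  series:
    - [0,[0,0,0.04],[0,0,0]]
    - [0,[0,0,0],[0,0,0]]
    - [0,[0,0,0],[0,0,0]]

```text
t: 14.05
tool_pos: [0.5615, -0.2911, 0.0671]
tool_rot: [-2.876, -1.264, 0.0]
contact_force: [-0.5, -0.8, -1.4]
opening: 0.0189
grip_force: 39.5
```

play_rows:
  series:
    - [0,[0,0,0.02],[0,0,0]]
    - [0,[0,0,0],[0,0,0]]
    - [0,[0,0,0],[0,0,0]]

```text
t: 14.42
tool_pos: [0.5616, -0.2911, 0.0662]
tool_rot: [2.876, 1.264, 0.0]
contact_force: [0.6, -0.2, -0.8]
opening: 0.0193
grip_force: 39.5
```

play_rows:
  series:
    - [0,[0,0,0.02],[0,0,0]]
    - [0,[0,0,0],[0,0,0]]
    - [0,[0,0,0],[0,0,0]]

```text
t: 14.8
tool_pos: [0.5615, -0.2911, 0.0652]
tool_rot: [-2.876, -1.264, 0.0]
contact_force: [0.7, 1.0, -2.2]
opening: 0.0191
grip_force: 39.5
```

play_rows:
  series:
    - [0,[0,0,0.01],[0,0,0]]
    - [0,[0,0,0],[0,0,0]]
    - [0,[0,0,0],[0,0,0]]

```text
t: 15.18
tool_pos: [0.5616, -0.2911, 0.0648]
tool_rot: [2.876, 1.264, 0.0]
contact_force: [-0.1, -1.4, -0.3]
opening: 0.0191
grip_force: 39.5
```

play_rows:
  series:
    - [0,[0,0,0.01],[0,0,0]]
    - [0,[0,0,0],[0,0,0]]
    - [0,[0,0,0],[0,0,0]]

```text
t: 15.55
tool_pos: [0.5615, -0.2911, 0.0642]
tool_rot: [-2.876, -1.264, 0.0]
contact_force: [0.6, 0.4, -0.5]
opening: 0.0194
grip_force: 39.5
```

play_rows:
  series:
    - [0,[0,0,0.02],[0,0,0]]
    - [0,[0,0,0],[0,0,0]]
    - [0,[0,0,0],[0,0,0]]

```text
t: 15.92
tool_pos: [0.5615, -0.2911, 0.0631]
tool_rot: [-2.876, -1.264, 0.0]
contact_force: [-0.1, -0.4, -1.4]
opening: 0.0191
grip_force: 39.5
```

play_rows:
  series:
    - [0,[0,0,0.01],[0,0,0]]
    - [0,[0,0,0],[0,0,0]]
    - [0,[0,0,0],[0,0,0]]

```text
t: 16.3
tool_pos: [0.5616, -0.2911, 0.0627]
tool_rot: [-2.876, -1.264, -0.0]
contact_force: [-0.2, 0.1, -1.3]
opening: 0.0192
grip_force: 39.5
```

play_rows:
  series:
    - [0,[0,0,0.01],[0,0,0]]
    - [0,[0,0,0],[0,0,0]]
    - [0,[0,0,0],[0,0,0]]

```text
t: 16.68
tool_pos: [0.5615, -0.2911, 0.0622]
tool_rot: [-2.876, -1.264, 0.0]
contact_force: [-0.9, 0.2, -0.9]
opening: 0.0191
grip_force: 39.5
```

play_rows:
  series:
    - [0,[0,0,0.02],[0,0,0]]
    - [0,[0,0,0],[0,0,0]]
    - [0,[0,0,0],[0,0,0]]

```text
t: 17.05
tool_pos: [0.5615, -0.2911, 0.0612]
tool_rot: [-2.876, -1.264, 0.0]
contact_force: [-0.5, -0.2, -0.8]
opening: 0.0193
grip_force: 39.5
```

play_rows:
  series:
    - [0,[0,0,0.01],[0,0,0]]
    - [0,[0,0,0],[0,0,0]]
    - [0,[0,0,0],[0,0,0]]

```text
t: 17.42
tool_pos: [0.5615, -0.2911, 0.0607]
tool_rot: [-2.876, -1.264, 0.0]
contact_force: [0.2, 0.0, -1.0]
opening: 0.0193
grip_force: 39.5
```

play_rows:
  series:
    - [0,[0,0,0.01],[0,0,0]]
    - [0,[0,0,0],[0,0,0]]
    - [0,[0,0,0],[0,0,0]]

```text
t: 17.8
tool_pos: [0.5616, -0.2911, 0.0603]
tool_rot: [2.876, 1.264, 0.0]
contact_force: [-0.3, -0.2, -0.6]
opening: 0.0193
grip_force: 39.5
```

play_rows:
  series:
    - [0,[0,0,0.01],[0,0,0]]
    - [0,[0,0,0],[0,0,0]]
    - [0,[0,0,0],[0,0,0]]

```text
t: 18.18
tool_pos: [0.5615, -0.2911, 0.0597]
tool_rot: [-2.876, -1.264, 0.0]
contact_force: [0.4, -0.3, -1.3]
opening: 0.0192
grip_force: 39.5
```

play_rows:
  series:
    - [0,[0,0,0.01],[0,0,0]]
    - [0,[0,0,0],[0,0,0]]
    - [0,[0,0,0],[0,0,0]]

```text
t: 18.55
tool_pos: [0.5615, -0.2911, 0.0592]
tool_rot: [-2.876, -1.264, -0.0]
contact_force: [0.4, 0.1, -0.9]
opening: 0.0193
grip_force: 39.5
```

```bash
python3 - <<'E'
from h import *
s=cam('side');o=ctrl.get_obs();p=o['tool_pos'];print(o['t'],p,o['contact_force'])
h=cv2.cvtColor(s['color'],cv2.COLOR_BGR2HSV);m=cv2.inRange(h,(100,100,40),(128,255,255));m[:,:370]=0;m[:,430:]=0;m[:160]=0
N,_,st,ce=cv2.connectedComponentsWithStats(m);print(st[1:])
a=np.linspace(0,2*np.pi,60)
for z in(.075,.079,.083):
  q=proj(s,np.c_[p[0]+.032*np.cos(a),p[1]+.032*np.sin(a),np.full(60,z)]);print(z,q.min(0).round(1),q.max(0).round(1))
cv2.imwrite('pics/in.png',cv2.resize(s['color'][140:240,325:458],(798,600),interpolation=cv2.INTER_CUBIC))
E
```

```text
18.6 [ 0.5615277  -0.29112     0.05920233] [-0.15615079  0.63476954 -1.62286845]
[[387 184  23  19 223]]
0.075 [386.3 191.5] [409.4 203.1]
0.079 [386.4 190.3] [409.5 201.9]
0.083 [386.5 189.1] [409.6 200.6]
```

View pics/in.png

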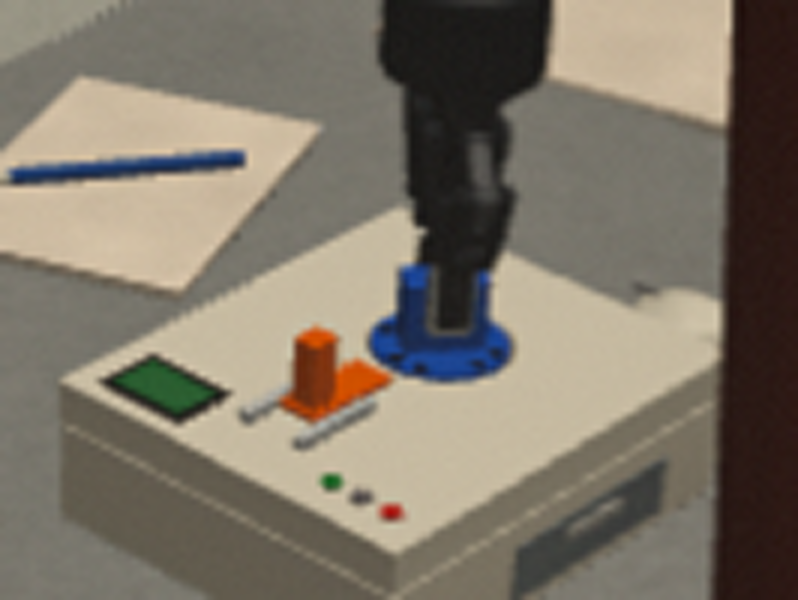

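The picture shows the blue disc at (440,350) almost flush in the pocket. It has slipped over the cross without any load, so I'll go down gently until the floor is felt.

play_rows:
  series:
    - [0,[0,0,0.01],[0,0,0]]
    - [0,[0,0,0],[0,0,0]]
    - [0,[0,0,0],[0,0,0]]

```text
t: 18.98
tool_pos: [0.5615, -0.2911, 0.0587]
tool_rot: [-2.876, -1.264, 0.0]
contact_force: [-0.9, -0.4, -1.6]
opening: 0.0193
grip_force: 39.5
```

play_rows:
  series:
    - [0,[0,0,0.01],[0,0,0]]
    - [0,[0,0,0],[0,0,0]]
    - [0,[0,0,0],[0,0,0]]

```text
t: 19.35
tool_pos: [0.5616, -0.2911, 0.0582]
tool_rot: [2.876, 1.264, 0.0]
contact_force: [0.2, -0.0, -0.2]
opening: 0.0192
grip_force: 39.5
```

play_rows:
  series:
    - [0,[0,0,0.01],[0,0,0]]
    - [0,[0,0,0],[0,0,0]]
    - [0,[0,0,0],[0,0,0]]

```text
t: 19.73
tool_pos: [0.5616, -0.2912, 0.0582]
tool_rot: [2.876, 1.264, -0.0]
contact_force: [-0.9, -0.1, 3.3]
opening: 0.0192
grip_force: 40.0
```

Floor contact: it went rigid at z 0.0582, exactly the expected home height, with no force on the way, so the drive is engaged. I'll relieve the pressure, release and rise.

play_rows:
  series:
    - [0,[0,0,-0.01],[0,0,0]]
    - [0.45,[0,0,0],[0,0,0]]
    - [0.45,[0,0,0],[0,0,0]]
    - [0.45,[0,0,0],[0,0,0]]
    - [0.45,[0,0,-0.3],[0,0,0]]
    - [0.45,[0,0,-0.6],[0,0,0]]
    - [0.45,[0,0,-0.6],[0,0,0]]
    - [0.45,[0,0,-0.2],[0,0,0]]

```text
t: 20.72
tool_pos: [0.5631, -0.2921, 0.1471]
tool_rot: [2.872, 1.262, 0.005]
contact_force: [-0.1, -0.1, -0.6]
opening: 0.0384
grip_force: 0.0
```

play_rows:
  series:
    - [0,[0,0,0],[0,0,-1]]
    - [0,[0,0,0],[0,0,-1]]
    - [0,[0,0,0],[0,0,-1]]
    - [0,[0,0,0],[0,0,-1]]
    - [0,[0,0,0],[0,0,-0.83]]
    - [0,[0,0,0],[0,0,0]]
  force: 20

```text
t: 21.48
tool_pos: [0.5612, -0.2909, 0.1427]
tool_rot: [-2.297, -2.142, 0.0]
contact_force: [-0.0, -0.2, 0.1]
opening: -0.0001
grip_force: 0.0
```

```bash
python3 - <<'E'
from h import *
go([.5695,-.1695,.145],86)
s=cam('side')
h=cv2.cvtColor(s['color'],cv2.COLOR_BGR2HSV);m=cv2.inRange(h,(100,100,40),(128,255,255));m[:,:370]=0;m[:,430:]=0;m[:160]=0
N,_,st,ce=cv2.connectedComponentsWithStats(m);print(st[1:])
m=cv2.inRange(h,(3,150,90),(18,255,255));m[:,:360]=0;m[:,400:]=0
N,_,st,ce=cv2.connectedComponentsWithStats(m);print(st[1:])
ax=np.array([.561,-.2912]);u=np.array([.0698,.9976])
for r in(.09,.086): print('tab top',proj(s,[*(ax+r*u),.115]),'tab foot',proj(s,[*(ax+r*u),.081]))
a=np.linspace(0,2*np.pi,60)
for z in(.075,.083):
  q=proj(s,np.c_[ax[0]+.032*np.cos(a),ax[1]+.032*np.sin(a),np.full(60,z)]);print(z,q.min(0).round(1),q.max(0).round(1))
print(proj(s,[*ax,.111]))
E
```

```text
t 21.48 pos [ 0.5612 -0.2909  0.1427] yaw 86.02 tilt z [-7.e-04  5.e-04 -1.e+00] F [-0.03 -0.18  0.13] q6 -0.53 open -0.0001 grip 0.0
units now [ 2.434 -0.004 -0.045] units after turn [ 2.434 -0.005 -0.045] az units 0.002
[[387 184  23  19 314]]
[[372 195  18  15 150]
 [389 224   2   1   2]]
tab top [[377.23358719 196.10427289]] tab foot [[376.58612516 207.05121944]]
tab top [[378.23553405 195.58099636]] tab foot [[377.57732996 206.51751922]]
0.075 [386.5 191.6] [409.6 203.2]
0.083 [386.7 189.1] [409.8 200.7]
[[398.93823247 185.98735187]]
```

The rotor is flush: the disc's lower edge at row 203 matches z = 0.075. I'll move behind the tab and come down.

play_rows:
  series:
    - [0,[0.8,0,0],[0,0,0]]
    - [0,[0.9,0,0],[0,0,0]]
    - [0,[0.75,0,0],[0,0,0]]
    - [0,[0,0,0.3],[0,0,0]]
    - [0,[0,0,0.6],[0,0,0]]
    - [0,[0,0,0.5],[0,0,0]]
    - [0,[0,0,0.15],[0,0,0]]
    - [0,[0,0,0],[0,0,0]]

```text
t: 22.52
tool_pos: [0.5695, -0.1693, 0.0651]
tool_rot: [-2.296, -2.143, 0.001]
contact_force: [-0.3, 0.5, 0.5]
opening: -0.0003
grip_force: 0.0
```

play_rows:
  series:
    - [0,[-0.1,0,0],[0,0,0]]
    - [0,[-0.1,0,0],[0,0,0]]
    - [0,[0,0,0],[0,0,0]]

```text
t: 22.9
tool_pos: [0.5697, -0.1796, 0.0666]
tool_rot: [2.296, 2.143, 0.001]
contact_force: [0.8, -0.4, -0.1]
opening: 0.0002
grip_force: 0.0
```

```bash
cat > c.py <<'E'
from h import *
go([.5695-.04*.07,-.1695-.04,.065],86)
s=cam('side');o=ctrl.get_obs()
h=cv2.cvtColor(s['color'],cv2.COLOR_BGR2HSV);m=cv2.inRange(h,(3,150,90),(18,255,255));m[:,:350]=0;m[:,410:]=0;m[:180]=0;m[220:]=0
ys,xs=np.where(m);print('orange x',xs.min(),xs.max(),'y',ys.min(),ys.max(),len(xs))
r=(o['tool_pos'][:2]-[.561,-.2912])@[.0698,.9976];print('finger centre from axis',r)
E
python3 c.py
```

```text
t 22.9 pos [ 0.5697 -0.1796  0.0666] yaw 86.06 tilt z [ 1.3e-03 -6.0e-04 -1.0e+00] F [ 0.79 -0.35 -0.12] q6 -0.36 open 0.0002 grip 0.0
units now [-0.6   -0.018  0.032] units after turn [-0.6   -0.017  0.032] az units 0.007
orange x 372 389 y 195 209 117
finger centre from axis 0.1122514061965385
```

play_rows:
  series:
    - [0,[-0.06,0,0],[0,0,0]]
    - [0,[-0.06,0,0],[0,0,0]]
    - [0,[-0.06,0,0],[0,0,0]]
    - [0,[0,0,0],[0,0,0]]

```text
t: 23.45
tool_pos: [0.5686, -0.1881, 0.0657]
tool_rot: [2.296, 2.144, -0.0]
contact_force: [0.7, 0.4, 0.3]
opening: -0.0003
grip_force: 0.1
```

play_rows:
  series:
    - [0,[-0.06,0,0],[0,0,0]]
    - [0,[-0.06,0,0],[0,0,0]]
    - [0,[0,0,0],[0,0,0]]

```text
t: 23.82
tool_pos: [0.5681, -0.1942, 0.0656]
tool_rot: [2.296, 2.144, -0.001]
contact_force: [-0.4, -0.0, 0.8]
opening: -0.0001
grip_force: 0.1
```

```bash
python3 c.py
```

```text
t 23.82 pos [ 0.5681 -0.1942  0.0656] yaw 86.09 tilt z [-1.e-04 -4.e-04 -1.e+00] F [-0.39 -0.01  0.84] q6 -0.38 open -0.0001 grip 0.1
units now [-0.307 -0.008  0.013] units after turn [-0.307 -0.008  0.013] az units 0.011
orange x 375 392 y 194 208 105
finger centre from axis 0.09724800083404823
```

The catch is moving with the finger. Continuing, with smaller steps near the end.

play_rows:
  series:
    - [0,[-0.06,0,0],[0,0,0]]
    - [0,[-0.06,0,0],[0,0,0]]
    - [0,[-0.04,0,0],[0,0,0]]
    - [0,[0,0,0],[0,0,0]]

```text
t: 24.38
tool_pos: [0.5675, -0.2022, 0.0656]
tool_rot: [2.296, 2.144, -0.001]
contact_force: [0.6, 0.5, -0.6]
opening: -0.0003
grip_force: 0.1
```

play_rows:
  series:
    - [0,[-0.03,0,0],[0,0,0]]
    - [0,[0,0,0],[0,0,0]]

```text
t: 24.62
tool_pos: [0.5675, -0.2034, 0.0656]
tool_rot: [-2.296, -2.144, 0.0]
contact_force: [1.0, 1.7, -0.5]
opening: 0.0004
grip_force: 0.4
```

play_rows:
  series:
    - [0,[-0.02,0,0],[0,0,0]]
    - [0,[0,0,0],[0,0,0]]

```text
t: 24.88
tool_pos: [0.5674, -0.2043, 0.0656]
tool_rot: [-2.296, -2.144, 0.0]
contact_force: [0.1, 1.2, -0.2]
opening: -0.0
grip_force: 0.6
```

play_rows:
  series:
    - [0,[-0.02,0,0],[0,0,0]]
    - [0,[0,0,0],[0,0,0]]

```text
t: 25.12
tool_pos: [0.5673, -0.2054, 0.0657]
tool_rot: [-2.296, -2.144, 0.0]
contact_force: [0.2, 1.5, -0.3]
opening: -0.0001
grip_force: 0.6
```

play_rows:
  series:
    - [0,[-0.02,0,0],[0,0,0]]
    - [0,[0,0,0],[0,0,0]]

```text
t: 25.38
tool_pos: [0.5673, -0.2064, 0.0657]
tool_rot: [-2.296, -2.144, 0.0]
contact_force: [-0.7, 0.9, -1.6]
opening: 0.0002
grip_force: 0.6
```

```bash
python3 c.py
```

```text
t 25.38 pos [ 0.5673 -0.2064  0.0657] yaw 86.09 tilt z [-1.e-04 -0.e+00 -1.e+00] F [-0.75  0.9  -1.57] q6 -0.4 open 0.0002 grip 0.6
units now [-0.063 -0.007  0.013] units after turn [-0.063 -0.007  0.013] az units 0.012
orange x 378 394 y 192 206 99
finger centre from axis 0.08504710662454451
```

play_rows:
  series:
    - [0,[-0.02,0,0],[0,0,0]]
    - [0,[0,0,0],[0,0,0]]

```text
t: 25.68
tool_pos: [0.5673, -0.2065, 0.0657]
tool_rot: [-2.295, -2.144, -0.002]
contact_force: [-0.0, 4.7, -0.3]
opening: -0.0001
grip_force: 2.6
```

play_rows:
  series:
    - [0,[-0.02,0,0],[0,0,0]]
    - [0,[0,0,0],[0,0,0]]

```text
t: 25.92
tool_pos: [0.5673, -0.2064, 0.0657]
tool_rot: [-2.294, -2.143, -0.004]
contact_force: [0.3, 8.4, 1.7]
opening: -0.0003
grip_force: 4.1
```

It's at the end stop: force rises with no motion. Backing off, rising, and taking a last check.

play_rows:
  series:
    - [0,[0.1,0,0],[0,0,0]]
    - [0,[0.2,0,0],[0,0,0]]
    - [0,[0,0,-0.4],[0,0,0]]
    - [0,[0,0,-0.8],[0,0,0]]
    - [0,[0.5,0,-0.8],[0,0,0]]
    - [0,[0.5,0,-0.2],[0,0,0]]
    - [0,[0,0,0],[0,0,0]]

```text
t: 26.8
tool_pos: [0.573, -0.1431, 0.1792]
tool_rot: [2.29, 2.143, 0.003]
contact_force: [-0.8, -0.1, -0.3]
opening: -0.0002
grip_force: 0.0
```

```bash
python3 c.py; python3 - <<'E'
from h import *
d=cam('side');cv2.imwrite('pics/end.png',cv2.resize(d['color'][140:240,325:458],(798,600),interpolation=cv2.INTER_CUBIC))
E
```

```text
t 26.8 pos [ 0.573  -0.1431  0.1792] yaw 86.21 tilt z [ 0.0048 -0.0024 -1.    ] F [-0.79 -0.14 -0.25] q6 -0.3 open -0.0002 grip 0.0
units now [-1.329 -0.05   2.286] units after turn [-1.329 -0.045  2.286] az units 0.027
orange x 378 394 y 192 206 147
finger centre from axis 0.14798405539461887
```

View pics/end.png

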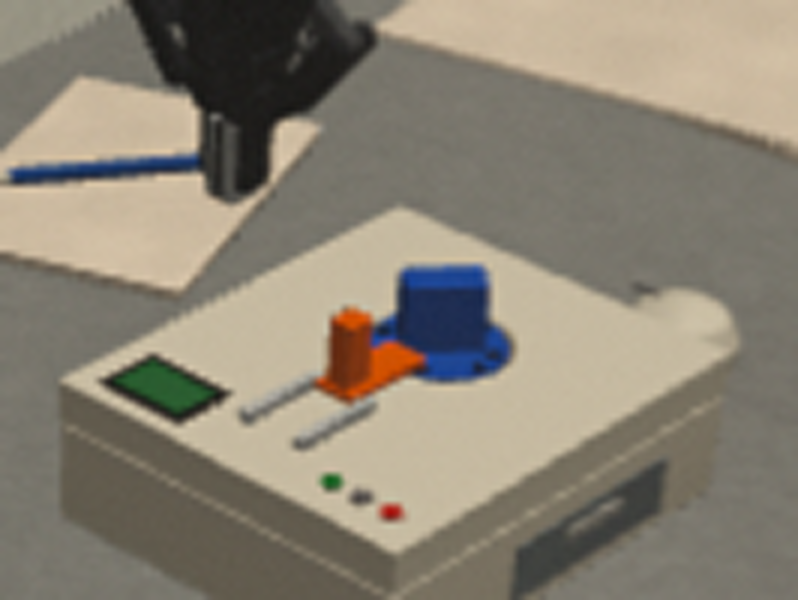

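The rotor sits flush, the orange tongue overlaps its rim at (405,360), and the gripper is clear. Handing in.

```bash
python3 -c "
from station import ctrl
print(ctrl.finish_job())"
```

```text
the job is handed in; nothing more can be done
None
```

The large blue rotor is home and flush in the counter's pocket, having dropped over the cross drive with no load felt, and the orange catch is closed to its stop over the rim. The arm touches nothing, and I handed the job in at about 27 s; my first grasp closed above the grip bar and missed.

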